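Raise the camera monopod to its second stop and hold it up

ROBOT

A 6-joint arm with a two-finger parallel gripper is mounted at the origin on the work surface. World frame = base frame: x ahead of the robot, y to its left, z up, the work surface at z = 0. Lengths are in m, angles in rad, forces in N, time in s.
With the tool pointing down it reaches from about 0.15 to 0.775 m from the base axis. Payload 6.1 kg.
Tool frame: the origin (TCP) lies between the finger pads; the fingertips stand 14 mm ahead of it and the grasp point (between the pads) lies 5 mm behind it; z points along the fingers, y is the direction in which the jaws open and shut (so a half turn about z gives the same grasp; the last joint's range is limited). The gripper opens to 85 mm and grips with 20 to 120 N. Pads are 22 mm wide; open, the fingers measure 114 mm over their backs; the gripper's body (76 mm by 85 mm) begins 54 mm behind the grasp point. The pads swing forward as they close: fully open they stand 13 mm farther back than shut.
Start: joints at [-1.134, 0.126, -0.04, 1.405, 0, 1.571], TCP at [0.222, -0.476, 0.245] pointing down, gripper open.
Joint ranges: [-2.72, 2.72], [-0.95, 1.95], [-1.27, 1.35], [-1.78, 2.02], [-1.46, 1.47], [-3.14, 3.14]. Speed limits (rad/s): [2.39, 2.39, 3.01, 3.14, 3.14, 3.14].

INTERFACE

Orientations are given as a rotation vector (axis times angle).
In Python, from plant import robot, eyes gives the robot as it stands.
- The arm moves only by the shell command python3 -m pendant 'ROWS' [FORCE]. ROWS is JSON, a list of rows, each an object of numbers: "x", "y", "z": the shift along the tool's x, y, z in units of 0.03 m (1.0 is 0.03 m); "rx", "ry", "rz": the turn, a rotation vector about the tool's x, y, z in units of 1.5 rad (1.0 is 1.5 rad); "jaw": the opening, from -1 (shut) to 1 (fully open), so that 0 is half open. In form: [{"x": .., "y": .., "z": .., "rx": .., "ry": .., "rz": .., "jaw": ..}, ...]. A call has 1 to 5 rows; each row shifts and turns the commanded pose from where the row before left it, along the tool's axes as they then stand; what a row does not reach is not made up. A row lasts 1/12 s, in which the tool goes at most 41.7 mm and 7.16 degrees, less where a joint would pass 70% of its speed; a pose out of reach is approached as far as the arm can. A call with a number of a shift or a turn outside -1 to 1 is refused whole. A call with a gripper value outside its range is refused whole. The fingers move at their own pace and stop on an object; FORCE is the grip in N (left out, the last holds). Time passes only in rows, so rows that do not move let the fingers close. It gives the time, the measured TCP pose, the force and the opening at its end, in the units of the state.
- robot.state(): the state, without advancing time (a new reading comes with each control period).
- eyes.camera(name): name is "side" or "top"; returns a dict with "frame" (480x640x3 uint8, red, green, blue), "z_map" (480x640 float32, m along the optical axis (not along the pixel's ray), 0 where there is no reading), "camera_matrix" (3x3 intrinsics, pixels), "k1" (the pictures are not rectified: a ray, as slopes to the right and down, at radius r is drawn at 1 + k1 r^2 times it, then the intrinsics apply), "origin" and "rotation" of the camera in the world. Camera axes: x right, y up, looking along -z (the intrinsics and any distortion apply to the point x, -y, -z); pixel columns grow to the right and rows downward; lengths in m; the calibration is good to about 2 mm. A picture is of the moment at which its call begins.
- robot.job_done(): hands the job in, once; it reports no verdict.
The state is a dict: "t": time; "joints": joint angles; "qd": joint speeds; "joint_efforts": joint torques, N m; "tool_pos": TCP position; "ee_rot": TCP orientation; "ft_force": force on the tool from outside, world axes, zero at the start; "wrist_torque": the same for the moment, N m; "finger_gap": finger opening in m.
Only numpy, scipy, OpenCV 4.12 (cv2) and the standard library are available. Lean on these libraries where they do the work, as an engineer would, in place of code of your own. Each camera call takes 0.05 s, during which the arm holds its last target.

TASK

The small camera monopod on the counter is pushed down: squeeze the release button on the side of its grip block and, with the button in, pull the mast up past the first stop to the second stop, as far as it goes, to bring the camera to its height for filming the ramekin. Keep the foot standing flat where it is, and leave everything else on the counter alone. The catch at the top is worn out, so finish while still holding the grip block, with the mast fully extended.

Things in the scene. Friction and masses are not known exactly. Their poses are not given: they have to be found in the camera images.
- grip_center (a point): Centre of the grip block, the black block on top of the sliding mast: 30 mm (x) by 26 mm (y) by 44 mm high (z). Axes: z up along the mast; +y out of the face with the round release button (the -y face is plain); +x towards the small camera beside the block. Pushed down, this point is 152 mm above the counter; fully extended, 252 mm.
- button_face (a point): Centre of the outer face of the round grey release button, 20 mm across, mid +y face of the block. Out, it is 6 mm proud; it presses 5 mm in along -y, spring 1.4 N at first, 3.6 N fully in. A gripper closed across block and button (32 mm, 27 mm with it in) squeezes it. The loose stand can tip if pushed sideways here with over about 4 N.
- release (a joint): Release button travel, m: 0 out, 0.005 fully in. Pressed in more than about 3.5 mm it frees the mast. Between the stops the latch pin keeps it at least 3 mm in.
- mast (a joint): Height of the mast above its pushed-down place, m: 0 down (start; the latch locks it), 0.05 first stop (locks there only if the button is let out), 0.100 second stop, the end of travel. The second stop has no working catch: let go, the mast (about 0.23 kg, sliding friction about 0.6 N) sinks.
- foot (a point): Centre of the underside of the monopod's round steel foot, 140 mm across, 14 mm thick, standing loose on the counter (z = 0); foot and outer tube weigh about 0.7 kg. From it rises the fixed outer tube, 26 mm across, with a 35 mm collar up to 125 mm height. Axes as at the grip block.
- monopod: The whole loose camera monopod; origin and axes as at foot. The grey camera sits on a bracket on the block's +x side: body 44 to 70 mm from the mast axis, lens to 79 mm, 42 mm wide, its top 12 mm below the block's top.
- ramekin: White ceramic ramekin, 76 mm across, 42 mm high; origin under its centre. Stands in front of the camera; leave alone.
- clip: Red pastry mat roll clip, C-shaped strip 85 x 26 x 28 mm high; origin under its centre. Near the foot; leave alone.
- measure: Steel measuring cup, 56 mm across, 34 mm high, with a flat handle reaching 80 mm from its centre along its -x; origin under the cup. Near the foot; leave alone.
- pie_tin: Aluminium pie tin, 208 mm across the rim, 31 mm high; origin under its centre; leave alone.
- spatula: Spatula lying on the counter along its x; leave alone.
- jar: Amber glass jar with steel cap, 68 mm across, 95 mm high; origin under its centre; leave alone.
- tin_can: Plain steel can, 60 mm across, 75 mm high; origin under its centre; leave alone.
Mind the look-alikes: they are no part of the job. What is shaped like the monopod but purple or yellow is not meant.

How it is judged:
By the outcome, as a careful person would: the job done as asked, in the order asked, and still so for the second after the job is handed in, while the arm keeps its last pose, push and grip.
It also fails if it takes over 32 s, if anything falls off the work surface, if the arm or the gripper's body presses on something with over 40 N, if the wrist force passes 120 N, or if a joint passes its speed limit or range.

## Working session

There is one attempt and no reset: what is moved stays moved. The work goes in short steps, Python scripts to look and compute and a shell command to move; the robot and the scene stay as the last step left them, time stands still between calls to the robot, and variables do not carry over. Pictures are saved under pics/ and viewed, and the job is handed in when it is done.

```bash
ls; mkdir -p pics; python3 - <<'E'
from plant import robot, eyes
import cv2,pickle
print(robot.state())
for n in("side","top"):
    c=eyes.camera(n); pickle.dump(c,open(f"pics/{n}0.pkl","wb"))
    cv2.imwrite(f"pics/{n}0.png",c["frame"][:,:,::-1]); print(n,c["camera_matrix"],c["k1"],c["origin"],c["rotation"])
E
```

```text
pics
{'t': 0.0, 'joints': array([-1.13400314e+00,  1.26347409e-01, -4.06640688e-02,  1.40541537e+00,
        1.77805276e-05,  1.57081164e+00]), 'qd': array([ 0.00021912,  0.00048008,  0.00046782,  0.00054513,  0.00031128,
       -0.00047264]), 'joint_efforts': array([ 9.03715900e-04, -4.35904205e+01,  3.52931428e+01,  1.69656059e-02,
        5.72171336e-05, -2.18946418e-06]), 'tool_pos': array([ 0.22192087, -0.47532693,  0.2445199 ]), 'ee_rot': array([-3.06541503e+00, -6.80302636e-01,  5.27408546e-04]), 'ft_force': array([0.29944719, 0.57374071, 0.90321401]), 'wrist_torque': array([0.06100927, 0.02281893, 0.03755644]), 'finger_gap': 0.08536904994123881}
side [[458.27066181   0.         315.55930467]
 [  0.         458.27066181 242.01560675]
 [  0.           0.           1.        ]] -0.05746888952156239 [-0.07533927  0.78212556  0.94504714] [ 0.36982694 -1.07624198 -2.28479358]
top [[573.86263563   0.         318.70684919]
 [  0.         573.86263563 238.0420151 ]
 [  0.           0.           1.        ]] -0.014513891977874279 [ 0.33857892 -0.03212345  1.34804982] [ 0.14503955 -0.13375122 -1.59042633]
```

View pics/side0.png

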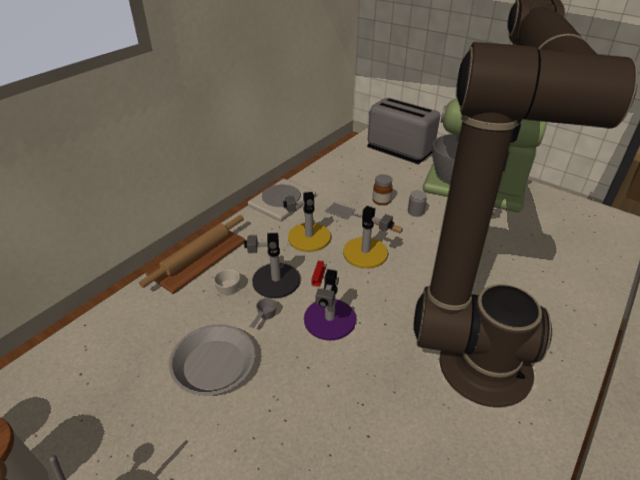

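View pics/top0.png

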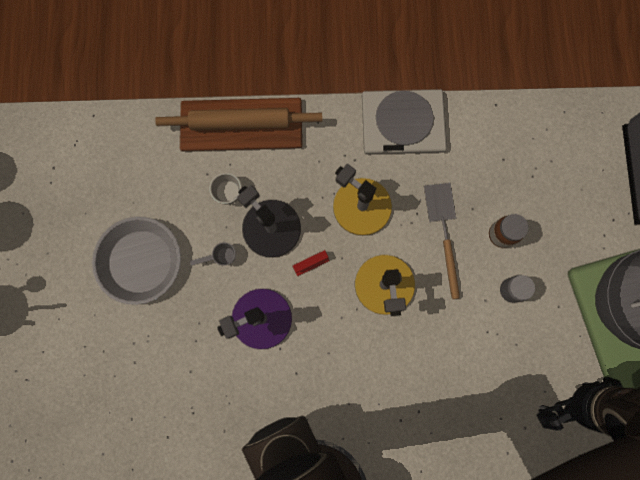

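Monopods in the top view: black foot (272,228), purple (262,319), yellow (363,206) and (385,284). The black one fits: it isn't purple or yellow, and its camera faces the ramekin at (226,188). I'll confirm it in an enlarged crop and measure it.

```bash
cat > h.py <<'E'
import numpy as np, cv2, pickle
from scipy.spatial.transform import Rotation as R
def rays(c,uv):
    uv=np.asarray(uv,float).reshape(-1,2);K=c["camera_matrix"]
    d=(uv-[K[0,2],K[1,2]])/[K[0,0],K[1,1]]
    s=d.copy()
    for _ in range(20): s=d/(1+c["k1"]*(s**2).sum(1,keepdims=True))
    return np.c_[s[:,0],-s[:,1],-np.ones(len(s))]
def M(c):
    r=np.asarray(c["rotation"]); return R.from_rotvec(r).as_matrix() if r.size==3 else r
def plane(c,uv,z):
    v=rays(c,uv)@M(c).T; o=c["origin"]; return o+v*((z-o[2])/v[:,2])[:,None]
def cloud(c):
    vv,uu=np.mgrid[:480,:640]
    v=rays(c,np.c_[uu.ravel(),vv.ravel()])*c["z_map"].reshape(-1,1)
    return (v@M(c).T+c["origin"]).reshape(480,640,3)
def proj(c,p):
    q=(np.atleast_2d(p)-c["origin"])@M(c); s=np.c_[q[:,0],-q[:,1]]/(-q[:,2:3])
    s=s*(1+c["k1"]*(s**2).sum(1,keepdims=True)); K=c["camera_matrix"]
    return s*[K[0,0],K[1,1]]+[K[0,2],K[1,2]]
E
python3 - <<'E'
from h import *
T=pickle.load(open("pics/top0.pkl","rb"));S=pickle.load(open("pics/side0.pkl","rb"))
a=cv2.resize(T["frame"][160:270,200:320],None,fx=5,fy=5,interpolation=cv2.INTER_CUBIC)
b=cv2.resize(S["frame"][220:305,230:310],None,fx=6,fy=6,interpolation=cv2.INTER_CUBIC)
cv2.imwrite("pics/ct.png",a[:,:,::-1]);cv2.imwrite("pics/cs.png",b[:,:,::-1])
P=cloud(T)
w=P[170:260,210:310].reshape(-1,3); 
for lo,hi in((.008,.022),(.165,.182),(.140,.163),(.03,.05)):
    q=w[(w[:,2]>lo)&(w[:,2]<hi)]; print(lo,hi,len(q),q.mean(0) if len(q) else 0,q.min(0),q.max(0))
Q=cloud(S);w=Q[225:300,240:305].reshape(-1,3)
for lo,hi in((.008,.022),(.168,.182),(.140,.163)):
    q=w[(w[:,2]>lo)&(w[:,2]<hi)]; print('s',lo,hi,len(q),q.mean(0) if len(q) else 0,q.min(0),q.max(0))
E
```

```text
0.008 0.022 2443 [0.60408625 0.09471823 0.01399651] [0.53229383 0.01836705 0.00800349] [0.74032044 0.22271155 0.02185286]
0.165 0.182 199 [0.60706925 0.09036655 0.17308649] [0.58685223 0.06903735 0.16503732] [0.66401024 0.14522705 0.17868931]
0.14 0.163 365 [0.63615955 0.11709513 0.15581928] [0.58534319 0.06954888 0.14010746] [0.6713159  0.14601128 0.16293828]
0.03 0.05 337 [0.66049808 0.1917376  0.03773495] [ 0.52773097 -0.00185476  0.03009353] [0.73502843 0.2284177  0.04834985]
s 0.008 0.022 1488 [0.62338028 0.05169529 0.01365746] [ 0.53927322 -0.16234725  0.00804532] [0.82647292 0.1593881  0.02158248]
s 0.168 0.182 78 [0.60668649 0.09148604 0.17221234] [0.59000924 0.07268065 0.16826473] [0.62648464 0.10973505 0.17611298]
s 0.14 0.163 294 [0.63049417 0.12047308 0.15329556] [0.5870388  0.07149207 0.14003106] [0.6700966  0.15152547 0.16296195]
```

View pics/ct.png

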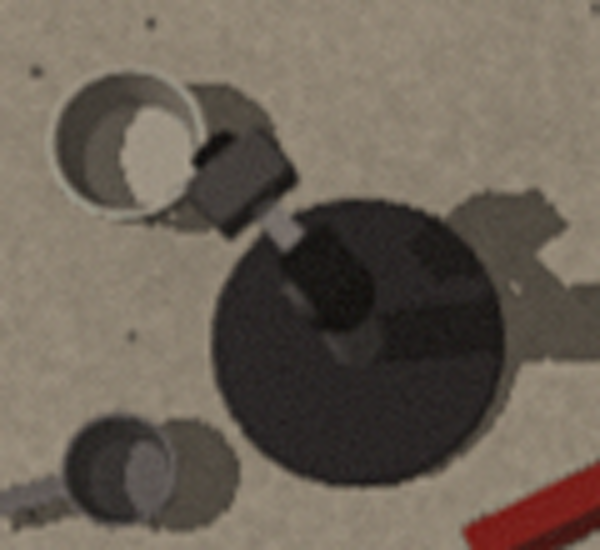

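View pics/cs.png

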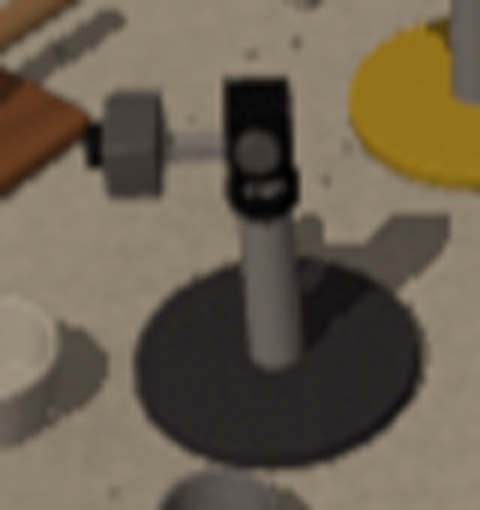

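The black monopod is confirmed. The button is visible on the face towards the side camera (side pixel about 273,245), and the camera is on its left. Next, the exact centre and yaw.

```bash
python3 - <<'E'
from h import *
T=pickle.load(open("pics/top0.pkl","rb"));S=pickle.load(open("pics/side0.pkl","rb"))
for n,c,roi in(("top",T,(195,262,238,305)),("side",S,(255,300,250,305))):
    g=c["frame"].max(2); P=cloud(c)
    m=((P[:,:,2]>.007)&(P[:,:,2]<.02)&(g<75)).astype(np.uint8)
    k=np.zeros_like(m);k[roi[0]:roi[1],roi[2]:roi[3]]=1;m&=k
    p=P[m>0]; p=p[np.linalg.norm(p[:,:2]-[.605,.09],axis=1)<.09]
    ct=max(cv2.findContours(m,0,1)[0],key=cv2.contourArea)
    pp=plane(c,cv2.convexHull(ct)[:,0],.014)[:,:2].astype(np.float32)
    print(n,"foot",cv2.minEnclosingCircle(pp), cv2.fitEllipse(pp))
    b=P[(P[:,:,2]>.169)&(P[:,:,2]<.18)&(np.linalg.norm(P[:,:,:2]-[.607,.091],axis=2)<.04)]
    print(" block top",len(b),b.mean(0),cv2.minAreaRect(b[:,:2].astype(np.float32)))
    q=P[(P[:,:,2]>.145)&(P[:,:,2]<.168)&(np.linalg.norm(P[:,:,:2]-[.607,.091],axis=2)<.10)&(np.linalg.norm(P[:,:,:2]-[.607,.091],axis=2)>.035)]
    if n=="top": q=q[q[:,2]>.157]
    print(" cam",len(q),q.mean(0),cv2.minAreaRect(q[:,:2].astype(np.float32)))
P=cloud(S)
for v in range(236,256,2): print(v,[tuple(np.round(P[v,u]*1000).astype(int)) for u in range(268,280,2)])
E
```

```text
top foot ((0.6036661863327026, 0.08713234215974808), 0.06975416094064713) ((0.6042181253433228, 0.08669880777597427), (0.13693754374980927, 0.13897818326950073), 126.23265075683594)
 block top 174 [0.60415502 0.08764535 0.17407919] ((0.6041979789733887, 0.08752985298633575), (0.03117247112095356, 0.025653697550296783), 42.14869689941406)
 cam 237 [0.64800217 0.12489263 0.16147931] ((0.6510475277900696, 0.12714651226997375), (0.03523556888103485, 0.041851308196783066), 37.929691314697266)
side foot ((0.6042613387107849, 0.09185533970594406), 0.07054515928030014) ((0.6047606468200684, 0.09257367998361588), (0.1373576819896698, 0.1405753791332245), 42.227012634277344)
 block top 76 [0.6069705  0.09137591 0.17230784] ((0.6073582768440247, 0.09060263633728027), (0.027117380872368813, 0.032712630927562714), 41.479469299316406)
 cam 156 [0.64720946 0.13231336 0.15665342] ((0.6499527096748352, 0.12881416082382202), (0.04059549421072006, 0.04371240735054016), 42.815250396728516)
236 [(np.int64(615), np.int64(98), np.int64(173)), (np.int64(611), np.int64(95), np.int64(173)), (np.int64(606), np
[... 2022 characters left out ...]
nt64(596), np.int64(99), np.int64(133)), (np.int64(593), np.int64(95), np.int64(133)), (np.int64(591), np.int64(88), np.int64(128))]
252 [(np.int64(612), np.int64(106), np.int64(123)), (np.int64(609), np.int64(102), np.int64(122)), (np.int64(604), np.int64(99), np.int64(123)), (np.int64(597), np.int64(99), np.int64(126)), (np.int64(596), np.int64(92), np.int64(122)), (np.int64(590), np.int64(89), np.int64(123))]
254 [(np.int64(610), np.int64(109), np.int64(118)), (np.int64(605), np.int64(106), np.int64(119)), (np.int64(600), np.int64(104), np.int64(121)), (np.int64(596), np.int64(100), np.int64(119)), (np.int64(594), np.int64(94), np.int64(117)), (np.int64(593), np.int64(87), np.int64(113))]
```

```bash
cat >> h.py <<'E'
C=np.array([.6045,.089]);YAW=np.radians(41.5)
ex=np.array([np.cos(YAW),np.sin(YAW)]);ey=np.array([-ex[1],ex[0]])
def where(tgt=None,s=None):
    from plant import robot
    s=robot.state(); m=R.from_rotvec(s["ee_rot"]).as_matrix(); p=s["tool_pos"]
    print("t%.2f"%s["t"],"p",p.round(4),"x-az %.1f y-az %.1f tilt"%tuple(np.degrees([np.arctan2(m[1,0],m[0,0]),np.arctan2(m[1,1],m[0,1])])),m[:2,2].round(4),"gap %.4f"%s["finger_gap"])
    d=p[:2]-C; print(" monopod-frame xy off mm",(d@ex*1000).round(1),(d@ey*1000).round(1),"F mono x,y,z",[round(float(v),2) for v in (s["ft_force"][:2]@ex,s["ft_force"][:2]@ey,s["ft_force"][2])],"q",s["joints"].round(2))
    if tgt is not None: print(" units to tgt",(m.T@(np.array(tgt)-p)/.03).round(2))
E
python3 -c "
from h import *
where([*(C+.0005*ey),.262])"
```

```text
t0.10 p [ 0.222  -0.4754  0.2446] x-az 25.0 y-az -65.0 tilt [-0.0006  0.0013] gap 0.0852
 monopod-frame xy off mm -660.5 -169.2 F mono x,y,z [0.89, 0.64, -0.13] q [-1.13  0.13 -0.04  1.41  0.    1.57]
 units to tgt [ 19.51 -11.67  -0.56]
```

```bash
python3 -m pendant '[{"rz":-0.064,"z":-0.2},{"rz":-0.064,"z":-0.2},{"rz":-0.064,"z":-0.2},{"x":0.8},{"x":1,"y":-0.26}]' 20
python3 -c "
from h import *
where([*(C+.0005*ey),.262])"
```

```text
t0.10 p [ 0.222  -0.4754  0.2446] x-az 25.0 y-az -65.0 tilt [-0.0006  0.0013] gap 0.0852
 monopod-frame xy off mm -660.5 -169.2 F mono x,y,z [0.89, 0.64, -0.13] q [-1.13  0.13 -0.04  1.41  0.    1.57]
 units to tgt [ 19.51 -11.67  -0.56]schema error: expected keys x, y, z, rx, ry, rz, jaw
```

```bash
python3 -m pendant '[{"x":0,"y":0,"z":-0.2,"rx":0,"ry":0,"rz":-0.064,"jaw":1},{"x":0,"y":0,"z":-0.2,"rx":0,"ry":0,"rz":-0.064,"jaw":1},{"x":0,"y":0,"z":-0.2,"rx":0,"ry":0,"rz":-0.064,"jaw":1},{"x":0.8,"y":0,"z":0,"rx":0,"ry":0,"rz":0,"jaw":1},{"x":1,"y":-0.26,"z":0,"rx":0,"ry":0,"rz":0,"jaw":1}]' 20
python3 -c "
from h import *
where([*(C+.0005*ey),.262])"
```

```text
t: 0.52
tool_pos: [0.2574, -0.4351, 0.2627]
ee_rot: [-2.939, -1.11, 0.0]
ft_force: [-0.4, 0.3, 0.2]
finger_gap: 0.0856
t0.52 p [ 0.2574 -0.4351  0.2627] x-az 41.4 y-az -48.6 tilt [-0.0002  0.    ] gap 0.0856
 monopod-frame xy off mm -607.3 -162.5 F mono x,y,z [-0.1, 0.45, 0.19] q [-1.04  0.09 -0.04  1.44 -0.    1.38]
 units to tgt [ 2.023e+01 -5.480e+00  2.000e-02]
```

```bash
python3 -m pendant '[{"x":1,"y":-0.27,"z":0,"rx":0,"ry":0,"rz":0,"jaw":1},{"x":1,"y":-0.27,"z":0,"rx":0,"ry":0,"rz":0,"jaw":1},{"x":1,"y":-0.27,"z":0,"rx":0,"ry":0,"rz":0,"jaw":1},{"x":1,"y":-0.27,"z":0,"rx":0,"ry":0,"rz":0,"jaw":1},{"x":1,"y":-0.27,"z":0,"rx":0,"ry":0,"rz":0,"jaw":1}]'
python3 -m pendant '[{"x":1,"y":-0.27,"z":0,"rx":0,"ry":0,"rz":0,"jaw":1},{"x":1,"y":-0.27,"z":0,"rx":0,"ry":0,"rz":0,"jaw":1},{"x":1,"y":-0.27,"z":0,"rx":0,"ry":0,"rz":0,"jaw":1},{"x":1,"y":-0.27,"z":0,"rx":0,"ry":0,"rz":0,"jaw":1},{"x":1,"y":-0.27,"z":0,"rx":0,"ry":0,"rz":0,"jaw":1}]'
python3 -c "
from h import *
where([*(C+.0005*ey),.262])"
```

```text
t: 0.93
tool_pos: [0.3431, -0.3028, 0.263]
ee_rot: [-2.937, -1.113, 0.0]
ft_force: [-0.1, 0.3, -0.3]
finger_gap: 0.0852
t: 1.35
tool_pos: [0.4286, -0.173, 0.263]
ee_rot: [-2.937, -1.114, 0.001]
ft_force: [1.3, -0.7, 0.3]
finger_gap: 0.0855
t1.35 p [ 0.4286 -0.173   0.263 ] x-az 41.5 y-az -48.5 tilt [-0.0005  0.0001] gap 0.0855
 monopod-frame xy off mm -305.4 -79.7 F mono x,y,z [0.52, -1.35, 0.25] q [-0.38  0.01 -0.13  1.44 -0.    2.03]
 units to tgt [10.18 -2.67  0.03]
```

```bash
python3 -m pendant '[{"x":1,"y":-0.27,"z":0,"rx":0,"ry":0,"rz":0,"jaw":0.2},{"x":1,"y":-0.27,"z":0,"rx":0,"ry":0,"rz":0,"jaw":0.2},{"x":1,"y":-0.27,"z":0,"rx":0,"ry":0,"rz":0,"jaw":0.2},{"x":1,"y":-0.27,"z":0,"rx":0,"ry":0,"rz":0,"jaw":0.2},{"x":1,"y":-0.27,"z":0,"rx":0,"ry":0,"rz":0,"jaw":0.2}]'
python3 -m pendant '[{"x":1,"y":-0.27,"z":0,"rx":0,"ry":0,"rz":0,"jaw":0.2},{"x":1,"y":-0.27,"z":0,"rx":0,"ry":0,"rz":0,"jaw":0.2},{"x":1,"y":-0.27,"z":0,"rx":0,"ry":0,"rz":0,"jaw":0.2},{"x":1,"y":-0.27,"z":0,"rx":0,"ry":0,"rz":0,"jaw":0.2},{"x":0,"y":0,"z":0,"rx":0,"ry":0,"rz":0,"jaw":0.2}]'
python3 -c "
from h import *
where([*(C+.0005*ey),.262])
from plant import eyes
for n in('top','side'):
    c=eyes.camera(n);pickle.dump(c,open(f'pics/{n}1.pkl','wb'));cv2.imwrite(f'pics/{n}1.png',c['frame'][:,:,::-1])
"
```

```text
t: 1.77
tool_pos: [0.5141, -0.0433, 0.2629]
ee_rot: [-2.937, -1.114, 0.001]
ft_force: [0.6, -0.6, 0.5]
finger_gap: 0.0512
t: 2.18
tool_pos: [0.584, 0.063, 0.2615]
ee_rot: [-2.934, -1.119, 0.001]
ft_force: [-1.5, -0.4, -0.1]
finger_gap: 0.0512
t2.18 p [0.584  0.063  0.2615] x-az 41.8 y-az -48.2 tilt [-0.0013  0.0013] gap 0.0512
 monopod-frame xy off mm -32.6 -5.9 F mono x,y,z [-1.45, 0.7, -0.1] q [0.11 0.25 0.15 1.47 0.   2.52]
 units to tgt [ 1.09 -0.21 -0.02]
```

View pics/side1.png

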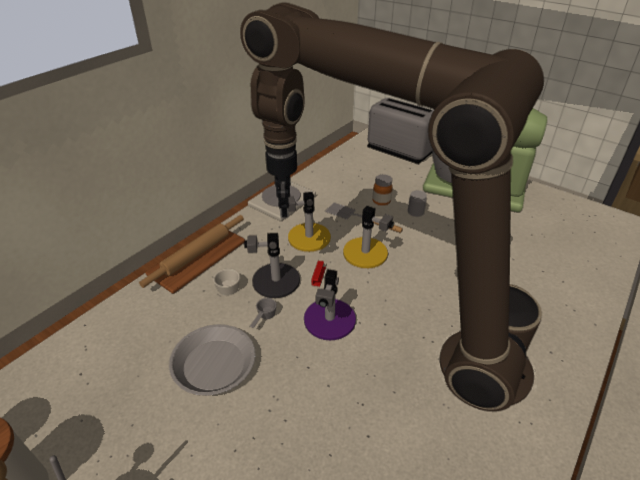

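The arm is hovering just beside the block, with the fingertips at side pixel (284,215) and the block top at (273,236). The path was clear. Next I'll centre above it.

```bash
python3 -m pendant '[{"x":0.7,"y":-0.15,"z":0,"rx":0,"ry":0,"rz":0,"jaw":0.2},{"x":0.38,"y":-0.05,"z":0,"rx":0,"ry":0,"rz":0,"jaw":0.2},{"x":0,"y":0,"z":0,"rx":0,"ry":0,"rz":0,"jaw":0.2},{"x":0,"y":0,"z":0,"rx":0,"ry":0,"rz":0,"jaw":0.2},{"x":0,"y":0,"z":0,"rx":0,"ry":0,"rz":0,"jaw":0.2}]'
python3 -c "
from h import *
where([*(C+.0005*ey),.262])
from plant import eyes
c=eyes.camera('top');pickle.dump(c,open('pics/top2.pkl','wb'))
P=cloud(c);d=(P[:,:,:2]-C);
for nm,s in('side',1),:
    c=eyes.camera(nm);pickle.dump(c,open('pics/side2.pkl','wb'))
    cv2.imwrite('pics/cs2.png',cv2.resize(c['frame'][180:305,230:320],None,fx=5,fy=5,interpolation=cv2.INTER_CUBIC)[:,:,::-1])
where()"
```

```text
t: 2.7
tool_pos: [0.6018, 0.0842, 0.2633]
ee_rot: [2.938, 1.113, -0.001]
ft_force: [0.4, -0.2, 0.8]
finger_gap: 0.0512
t2.70 p [0.6018 0.0842 0.2633] x-az 41.5 y-az -48.5 tilt [-0.0004 -0.0004] gap 0.0512
 monopod-frame xy off mm -5.2 -1.9 F mono x,y,z [0.12, -0.41, 0.82] q [ 0.14  0.29  0.2   1.48 -0.    2.56]
 units to tgt [ 0.17 -0.08  0.04]
t2.80 p [0.6019 0.0842 0.2636] x-az 41.5 y-az -48.5 tilt [ 0.     -0.0002] gap 0.0512
 monopod-frame xy off mm -5.2 -1.9 F mono x,y,z [-0.37, 0.29, 0.19] q [ 0.14  0.29  0.2   1.48 -0.    2.56]
```

View pics/cs2.png

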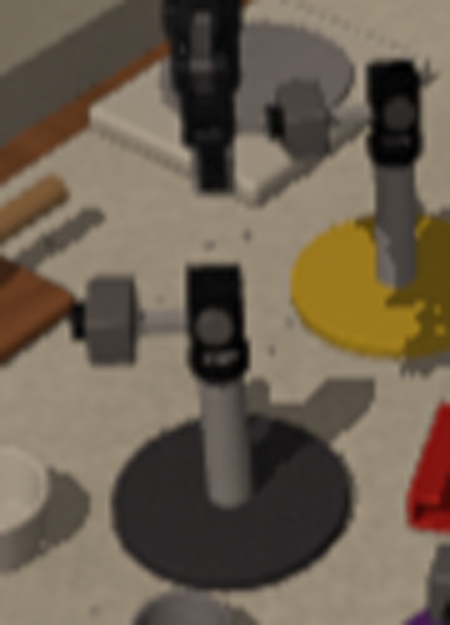

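```bash
python3 -m pendant '[{"x":0.19,"y":-0.063,"z":0.5,"rx":0,"ry":0,"rz":0,"jaw":0.2},{"x":0,"y":0,"z":0.8,"rx":0,"ry":0,"rz":0,"jaw":0.2},{"x":0,"y":0,"z":0.7,"rx":0,"ry":0,"rz":0,"jaw":0.2},{"x":0,"y":0,"z":0,"rx":0,"ry":0,"rz":0,"jaw":0.2},{"x":0,"y":0,"z":0,"rx":0,"ry":0,"rz":0,"jaw":0.2}]'
python3 -c "
from h import *
where([*(C+.0005*ex),.147])"
```

```text
t: 3.22
tool_pos: [0.6043, 0.0897, 0.2028]
ee_rot: [-2.937, -1.113, 0.004]
ft_force: [-0.6, 0.0, 0.8]
finger_gap: 0.0513
t3.22 p [0.6043 0.0897 0.2028] x-az 41.5 y-az -48.5 tilt [-0.0023 -0.0004] gap 0.0513
 monopod-frame xy off mm 0.3 0.6 F mono x,y,z [-0.4, 0.4, 0.83] q [ 0.15  0.29  0.08  1.36 -0.    2.56]
 units to tgt [0.01 0.02 1.86]
```

```bash
python3 -m pendant '[{"x":0,"y":0.02,"z":0.7,"rx":0,"ry":0,"rz":0,"jaw":0.2},{"x":0,"y":0,"z":0.7,"rx":0,"ry":0,"rz":0,"jaw":0.2},{"x":0,"y":0,"z":0.46,"rx":0,"ry":0,"rz":0,"jaw":0.2},{"x":0,"y":0,"z":0,"rx":0,"ry":0,"rz":0,"jaw":0.2},{"x":0,"y":0,"z":0,"rx":0,"ry":0,"rz":0,"jaw":0.0}]'
python3 -c "
from h import *
where([*(C+.0005*ex),.147])
from plant import eyes
c=eyes.camera('side');pickle.dump(c,open('pics/side3.pkl','wb'))
cv2.imwrite('pics/cs3.png',cv2.resize(c['frame'][180:305,230:320],None,fx=5,fy=5,interpolation=cv2.INTER_CUBIC)[:,:,::-1])
c=eyes.camera('top')
cv2.imwrite('pics/ct3.png',cv2.resize(c['frame'][160:270,200:320],None,fx=5,fy=5,interpolation=cv2.INTER_CUBIC)[:,:,::-1])
where([*(C+.0005*ex),.147])"
```

```text
t: 3.63
tool_pos: [0.6059, 0.0896, 0.1488]
ee_rot: [2.938, 1.113, 0.001]
ft_force: [0.4, 0.4, 1.1]
finger_gap: 0.043
t3.63 p [0.6059 0.0896 0.1488] x-az 41.5 y-az -48.5 tilt [0.0007 0.0001] gap 0.0430
 monopod-frame xy off mm 1.5 -0.5 F mono x,y,z [0.56, 0.01, 1.07] q [ 0.15  0.31 -0.03  1.24 -0.    2.56]
 units to tgt [-0.03 -0.02  0.06]
t3.73 p [0.6067 0.0898 0.1498] x-az 41.5 y-az -48.5 tilt [0.0029 0.0004] gap 0.0428
 monopod-frame xy off mm 2.2 -0.9 F mono x,y,z [-0.02, -0.39, 0.45] q [ 0.15  0.3  -0.03  1.24 -0.    2.56]
 units to tgt [-0.06 -0.03  0.09]
```

View pics/cs3.png

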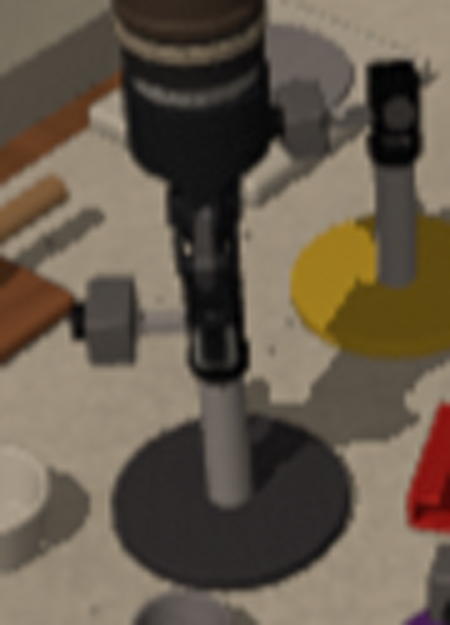

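View pics/ct3.png

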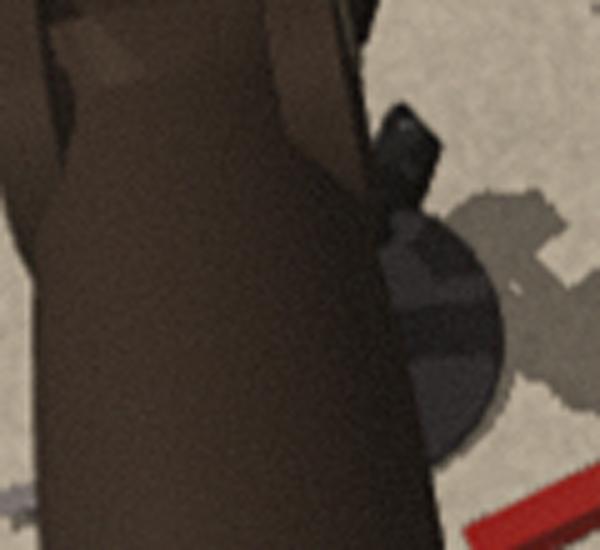

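```bash
python3 -m pendant '[{"x":-0.04,"y":-0.03,"z":0.1,"rx":0,"ry":0,"rz":0,"jaw":-0.1},{"x":0,"y":0,"z":0,"rx":0,"ry":0,"rz":0,"jaw":-0.2},{"x":0,"y":0,"z":0,"rx":0,"ry":0,"rz":0,"jaw":-0.2},{"x":0,"y":0,"z":0,"rx":0,"ry":0,"rz":0,"jaw":-0.2},{"x":0,"y":0,"z":0,"rx":0,"ry":0,"rz":0,"jaw":-0.2}]' 20
python3 -c "
from h import *
where([*(C+.0005*ex),.147])"
python3 -m pendant '[{"x":0,"y":0,"z":0,"rx":0,"ry":0,"rz":0,"jaw":-0.2},{"x":0,"y":0,"z":0,"rx":0,"ry":0,"rz":0,"jaw":-0.2}]' 20
python3 -c "
from h import *
where([*(C+.0005*ex),.147])"
```

```text
t: 4.15
tool_pos: [0.6043, 0.0897, 0.1448]
ee_rot: [2.937, 1.114, 0.001]
ft_force: [0.9, 0.4, -0.5]
finger_gap: 0.0341
t4.15 p [0.6043 0.0897 0.1448] x-az 41.5 y-az -48.5 tilt [0.0004 0.0001] gap 0.0341
 monopod-frame xy off mm 0.3 0.6 F mono x,y,z [0.92, -0.25, -0.51] q [ 0.15  0.3  -0.04  1.23  0.    2.56]
 units to tgt [ 0.01  0.02 -0.07]
t: 4.32
tool_pos: [0.6042, 0.0897, 0.1445]
ee_rot: [-2.937, -1.114, -0.0]
ft_force: [-0.1, 0.3, -0.5]
finger_gap: 0.0344
t4.32 p [0.6042 0.0897 0.1445] x-az 41.5 y-az -48.5 tilt [0. 0.] gap 0.0344
 monopod-frame xy off mm 0.3 0.7 F mono x,y,z [0.13, 0.23, -0.49] q [ 0.15  0.3  -0.04  1.23  0.    2.56]
 units to tgt [ 0.01  0.02 -0.08]
```

```bash
python3 -m pendant '[{"x":0,"y":0,"z":0,"rx":0,"ry":0,"rz":0,"jaw":-0.25},{"x":0,"y":0,"z":0,"rx":0,"ry":0,"rz":0,"jaw":-0.25}]' 20
python3 -c "
from h import *
where()"
python3 -m pendant '[{"x":0,"y":0,"z":0,"rx":0,"ry":0,"rz":0,"jaw":-0.29},{"x":0,"y":0,"z":0,"rx":0,"ry":0,"rz":0,"jaw":-0.29}]' 20
python3 -c "
from h import *
where()"
python3 -m pendant '[{"x":0,"y":0,"z":0,"rx":0,"ry":0,"rz":0,"jaw":-0.29}]' 20
python3 -c "
from h import *
where()"
```

```text
t: 4.48
tool_pos: [0.6047, 0.0892, 0.1446]
ee_rot: [2.937, 1.113, 0.001]
ft_force: [2.5, -2.5, -0.5]
finger_gap: 0.0323
t4.48 p [0.6047 0.0892 0.1446] x-az 41.5 y-az -48.5 tilt [ 0.0009 -0.001 ] gap 0.0323
 monopod-frame xy off mm 0.2 0.0 F mono x,y,z [0.25, -3.57, -0.47] q [ 0.15  0.3  -0.04  1.23 -0.    2.56]
t: 4.65
tool_pos: [0.6049, 0.089, 0.1449]
ee_rot: [2.936, 1.112, 0.002]
ft_force: [3.3, -4.4, 0.9]
finger_gap: 0.0305
t4.65 p [0.6049 0.089  0.1449] x-az 41.5 y-az -48.5 tilt [ 0.0016 -0.0011] gap 0.0305
 monopod-frame xy off mm 0.4 -0.2 F mono x,y,z [-0.46, -5.49, 0.87] q [ 0.15  0.3  -0.04  1.23 -0.    2.56]
t: 4.73
tool_pos: [0.6049, 0.0891, 0.1449]
ee_rot: [2.936, 1.112, 0.002]
ft_force: [3.4, -3.5, 1.1]
finger_gap: 0.0303
t4.73 p [0.6049 0.0891 0.1449] x-az 41.5 y-az -48.5 tilt [ 0.0016 -0.0011] gap 0.0303
 monopod-frame xy off mm 0.4 -0.2 F mono x,y,z [0.28, -4.89, 1.13] q [ 0.15  0.3  -0.04  1.23 -0.    2.56]
```

Contact came on the plain -y face first (about 5 N towards -y), so the tool sits too far towards the button. I'll open, shift about 3.3 mm in -y, and retry.

```bash
python3 -m pendant '[{"x":0,"y":0.05,"z":0,"rx":0,"ry":0,"rz":0,"jaw":-0.12},{"x":0,"y":0.06,"z":0,"rx":0,"ry":0,"rz":0,"jaw":-0.12},{"x":0,"y":0,"z":0,"rx":0,"ry":0,"rz":0,"jaw":-0.12},{"x":0,"y":0,"z":0,"rx":0,"ry":0,"rz":0,"jaw":-0.12}]' 20
python3 -c "
from h import *
where()
from plant import eyes
c=eyes.camera('side');pickle.dump(c,open('pics/side4.pkl','wb'))
a=pickle.load(open('pics/side2.pkl','rb'))
z=lambda c:cv2.resize(c['frame'][230:300,235:305],None,fx=5,fy=5,interpolation=cv2.INTER_CUBIC)[:,:,::-1]
cv2.imwrite('pics/cs4.png',np.hstack([z(a),z(c)]))
where()"
```

```text
t: 5.07
tool_pos: [0.6061, 0.0874, 0.1442]
ee_rot: [-2.937, -1.114, 0.001]
ft_force: [0.3, -0.5, 0.9]
finger_gap: 0.0377
t5.07 p [0.6061 0.0874 0.1442] x-az 41.5 y-az -48.5 tilt [-0.0009  0.0005] gap 0.0377
 monopod-frame xy off mm 0.1 -2.3 F mono x,y,z [-0.11, -0.53, 0.86] q [ 0.14  0.31 -0.03  1.23  0.    2.56]
t5.12 p [0.6062 0.0874 0.1443] x-az 41.5 y-az -48.5 tilt [-0.0007  0.0004] gap 0.0378
 monopod-frame xy off mm 0.2 -2.3 F mono x,y,z [0.79, -0.25, -0.28] q [ 0.14  0.31 -0.03  1.23  0.    2.56]
```

View pics/cs4.png

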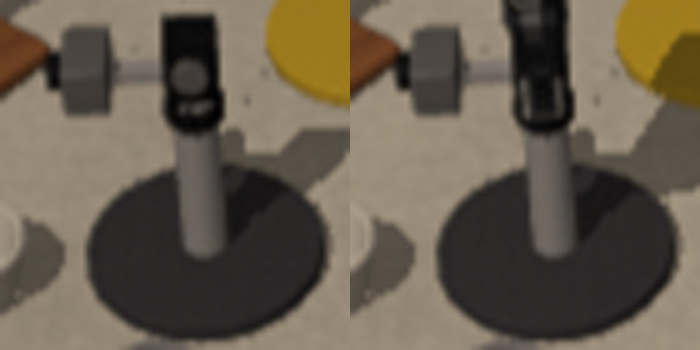

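The foot (bottom edge at side pixel 276,298) and the camera are unmoved and upright. Closing in small steps again.

```bash
python3 -m pendant '[{"x":0,"y":0,"z":0,"rx":0,"ry":0,"rz":0,"jaw":-0.2},{"x":0,"y":0,"z":0,"rx":0,"ry":0,"rz":0,"jaw":-0.2},{"x":0,"y":0,"z":0,"rx":0,"ry":0,"rz":0,"jaw":-0.2}]' 20
python3 -c "
from h import *
where()"
python3 -m pendant '[{"x":0,"y":0,"z":0,"rx":0,"ry":0,"rz":0,"jaw":-0.25},{"x":0,"y":0,"z":0,"rx":0,"ry":0,"rz":0,"jaw":-0.25}]' 20
python3 -c "
from h import *
where()"
python3 -m pendant '[{"x":0,"y":0,"z":0,"rx":0,"ry":0,"rz":0,"jaw":-0.28},{"x":0,"y":0,"z":0,"rx":0,"ry":0,"rz":0,"jaw":-0.28}]' 20
python3 -c "
from h import *
where()"
```

```text
t: 5.37
tool_pos: [0.6061, 0.0875, 0.1444]
ee_rot: [-2.937, -1.114, 0.001]
ft_force: [-1.5, 1.1, 0.2]
finger_gap: 0.034
t5.37 p [0.6061 0.0875 0.1444] x-az 41.5 y-az -48.5 tilt [-0.0006  0.0004] gap 0.0340
 monopod-frame xy off mm 0.2 -2.2 F mono x,y,z [-0.4, 1.76, 0.22] q [ 0.14  0.31 -0.03  1.23  0.    2.56]
t: 5.53
tool_pos: [0.6062, 0.0874, 0.1445]
ee_rot: [-2.937, -1.114, 0.0]
ft_force: [-1.4, 1.0, 1.3]
finger_gap: 0.0321
t5.53 p [0.6062 0.0874 0.1445] x-az 41.5 y-az -48.5 tilt [-0.0003  0.0003] gap 0.0321
 monopod-frame xy off mm 0.2 -2.3 F mono x,y,z [-0.37, 1.71, 1.32] q [ 0.14  0.31 -0.03  1.23  0.    2.56]
t: 5.7
tool_pos: [0.6063, 0.0873, 0.1446]
ee_rot: [-2.937, -1.114, 0.0]
ft_force: [-2.8, 2.2, 1.8]
finger_gap: 0.0307
t5.70 p [0.6063 0.0873 0.1446] x-az 41.5 y-az -48.5 tilt [-0.0001  0.0003] gap 0.0307
 monopod-frame xy off mm 0.2 -2.4 F mono x,y,z [-0.67, 3.46, 1.8] q [ 0.14  0.31 -0.03  1.23  0.    2.56]
```

```bash
python3 -m pendant '[{"x":0,"y":0.03,"z":0,"rx":0,"ry":0,"rz":0,"jaw":-0.28},{"x":0,"y":0,"z":0,"rx":0,"ry":0,"rz":0,"jaw":-0.31},{"x":0,"y":0,"z":0,"rx":0,"ry":0,"rz":0,"jaw":-0.31}]' 20
python3 -c "
from h import *
where()"
python3 -m pendant '[{"x":0,"y":0,"z":0,"rx":0,"ry":0,"rz":0,"jaw":-0.33},{"x":0,"y":0,"z":0,"rx":0,"ry":0,"rz":0,"jaw":-0.33}]' 20
python3 -c "
from h import *
where()"
```

```text
t: 5.95
tool_pos: [0.607, 0.0866, 0.1446]
ee_rot: [-2.937, -1.114, -0.0]
ft_force: [-2.7, 2.1, 2.8]
finger_gap: 0.0293
t5.95 p [0.607  0.0866 0.1446] x-az 41.5 y-az -48.5 tilt [-0.      0.0003] gap 0.0293
 monopod-frame xy off mm 0.3 -3.4 F mono x,y,z [-0.63, 3.34, 2.82] q [ 0.14  0.31 -0.03  1.23  0.    2.56]
t: 6.12
tool_pos: [0.607, 0.0866, 0.1446]
ee_rot: [-2.937, -1.114, -0.0]
ft_force: [-2.2, 2.3, 1.8]
finger_gap: 0.0286
t6.12 p [0.607  0.0866 0.1446] x-az 41.5 y-az -48.5 tilt [0.     0.0002] gap 0.0286
 monopod-frame xy off mm 0.3 -3.4 F mono x,y,z [-0.17, 3.17, 1.8] q [ 0.14  0.31 -0.03  1.23  0.    2.56]
```

```bash
python3 -m pendant '[{"x":0,"y":-0.015,"z":0,"rx":0,"ry":0,"rz":0,"jaw":-0.34},{"x":0,"y":0,"z":0,"rx":0,"ry":0,"rz":0,"jaw":-0.36},{"x":0,"y":0,"z":0,"rx":0,"ry":0,"rz":0,"jaw":-0.36}]' 20
python3 -c "
from h import *
where()"
python3 -m pendant '[{"x":0,"y":0,"z":0,"rx":0,"ry":0,"rz":0,"jaw":-0.4},{"x":0,"y":0,"z":0,"rx":0,"ry":0,"rz":0,"jaw":-0.4}]' 20
python3 -c "
from h import *
where()"
```

```text
t: 6.37
tool_pos: [0.6067, 0.0869, 0.1445]
ee_rot: [-2.937, -1.114, -0.0]
ft_force: [-2.6, 2.5, 2.2]
finger_gap: 0.0275
t6.37 p [0.6067 0.0869 0.1445] x-az 41.5 y-az -48.5 tilt [0.     0.0001] gap 0.0275
 monopod-frame xy off mm 0.2 -3.0 F mono x,y,z [-0.31, 3.58, 2.23] q [ 0.14  0.31 -0.03  1.23  0.    2.56]
t: 6.53
tool_pos: [0.6068, 0.0868, 0.1446]
ee_rot: [2.938, 1.113, 0.0]
ft_force: [-2.8, 3.0, 3.5]
finger_gap: 0.0259
t6.53 p [0.6068 0.0868 0.1446] x-az 41.5 y-az -48.5 tilt [0.0002 0.    ] gap 0.0259
 monopod-frame xy off mm 0.3 -3.1 F mono x,y,z [-0.13, 4.14, 3.47] q [ 0.14  0.31 -0.03  1.23  0.    2.56]
```

```bash
python3 -c "
from h import *
from plant import eyes
c=eyes.camera('side');pickle.dump(c,open('pics/side5.pkl','wb'))
a=pickle.load(open('pics/side2.pkl','rb'))
z=lambda c:cv2.resize(c['frame'][230:300,235:305],None,fx=5,fy=5,interpolation=cv2.INTER_CUBIC)[:,:,::-1]
cv2.imwrite('pics/cs5.png',np.hstack([z(a),z(c)]))
t=eyes.camera('top');pickle.dump(t,open('pics/top5.pkl','wb'));b=pickle.load(open('pics/top2.pkl','rb'))
b=pickle.load(open('pics/top0.pkl','rb'))
z=lambda c:cv2.resize(c['frame'][180:270,230:310],None,fx=5,fy=5,interpolation=cv2.INTER_CUBIC)[:,:,::-1]
cv2.imwrite('pics/ct5.png',np.hstack([z(b),z(t)]))
for c in(a,pickle.load(open('pics/side4.pkl','rb')),c):
    P=cloud(c);g=c['frame'].max(2).astype(int);m=np.zeros((480,640),np.uint8)
    m[262:302,245:305]=((g<62)[262:302,245:305])
    ct=max(cv2.findContours(m,0,1)[0],key=cv2.contourArea);x=ct[:,0]
    print('foot px',x[:,0].min(),x[:,0].max(),x[:,1].max(), cv2.fitEllipse(cv2.convexHull(ct)))
where()"
```

```text
foot px 253 299 297 ((276.0599365234375, 280.0193176269531), (34.51865768432617, 47.365692138671875), 83.27584838867188)
foot px 253 299 297 ((276.0218200683594, 280.0485534667969), (34.5270881652832, 47.183921813964844), 83.35344696044922)
foot px 253 299 297 ((276.0272521972656, 280.0462646484375), (34.524131774902344, 47.199546813964844), 83.32312774658203)
t6.63 p [0.6068 0.0869 0.1446] x-az 41.5 y-az -48.5 tilt [0.0003 0.0001] gap 0.0257
 monopod-frame xy off mm 0.3 -3.1 F mono x,y,z [-0.77, 3.41, 3.23] q [ 0.14  0.31 -0.03  1.23  0.    2.56]
```

View pics/cs5.png

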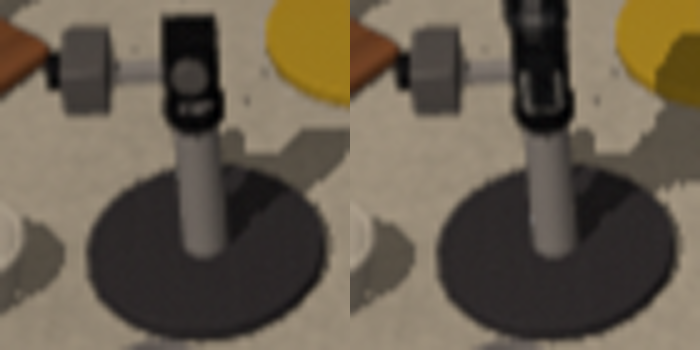

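View pics/ct5.png

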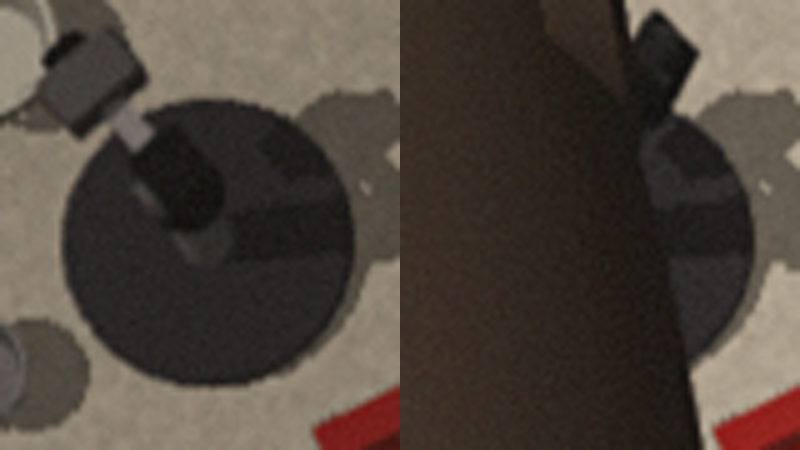

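The foot is unmoved in both views: the ellipse fit shifted by under 0.05 px. The button pad is pressing while the plain pad is almost touching. I'll rebalance slightly towards +y and close.

```bash
python3 -m pendant '[{"x":0,"y":-0.02,"z":0,"rx":0,"ry":0,"rz":0,"jaw":-0.4},{"x":0,"y":0,"z":0,"rx":0,"ry":0,"rz":0,"jaw":-0.4},{"x":0,"y":0,"z":0,"rx":0,"ry":0,"rz":0,"jaw":-0.4}]' 20
python3 -c "
from h import *
where()"
python3 -m pendant '[{"x":0,"y":0,"z":0,"rx":0,"ry":0,"rz":0,"jaw":-0.45},{"x":0,"y":0,"z":0,"rx":0,"ry":0,"rz":0,"jaw":-0.45}]' 20
python3 -c "
from h import *
where()"
```

```text
t: 6.88
tool_pos: [0.6067, 0.0869, 0.1446]
ee_rot: [2.937, 1.113, 0.001]
ft_force: [-0.1, -0.7, 3.7]
finger_gap: 0.0261
t6.88 p [0.6067 0.0869 0.1446] x-az 41.5 y-az -48.5 tilt [ 0.0009 -0.0008] gap 0.0261
 monopod-frame xy off mm 0.3 -3.1 F mono x,y,z [-0.52, -0.46, 3.71] q [ 0.14  0.31 -0.03  1.23 -0.    2.56]
t: 7.05
tool_pos: [0.6067, 0.0869, 0.1446]
ee_rot: [2.937, 1.113, 0.001]
ft_force: [0.7, -1.6, 3.4]
finger_gap: 0.0262
t7.05 p [0.6067 0.0869 0.1446] x-az 41.5 y-az -48.5 tilt [ 0.0008 -0.0007] gap 0.0262
 monopod-frame xy off mm 0.3 -3.0 F mono x,y,z [-0.52, -1.68, 3.38] q [ 0.14  0.31 -0.03  1.23 -0.    2.56]
```

```bash
python3 -m pendant '[{"x":0,"y":0,"z":0,"rx":0,"ry":0,"rz":0,"jaw":-0.6},{"x":0,"y":0,"z":0,"rx":0,"ry":0,"rz":0,"jaw":-0.6},{"x":0,"y":0,"z":-0.05,"rx":0,"ry":0,"rz":0,"jaw":-0.6},{"x":0,"y":0,"z":-0.05,"rx":0,"ry":0,"rz":0,"jaw":-0.6},{"x":0,"y":0,"z":-0.05,"rx":0,"ry":0,"rz":0,"jaw":-0.6}]' 30
python3 -c "
from h import *
where()"
python3 -m pendant '[{"x":0,"y":0,"z":-0.1,"rx":0,"ry":0,"rz":0,"jaw":-0.6},{"x":0,"y":0,"z":-0.1,"rx":0,"ry":0,"rz":0,"jaw":-0.6},{"x":0,"y":0,"z":0,"rx":0,"ry":0,"rz":0,"jaw":-0.6}]' 30
python3 -c "
from h import *
where()"

```

```text
t: 7.47
tool_pos: [0.6066, 0.0871, 0.1484]
ee_rot: [2.937, 1.114, -0.001]
ft_force: [4.5, -2.6, -2.7]
finger_gap: 0.0258
t7.47 p [0.6066 0.0871 0.1484] x-az 41.5 y-az -48.5 tilt [-0.0002 -0.0006] gap 0.0258
 monopod-frame xy off mm 0.3 -2.8 F mono x,y,z [1.62, -4.9, -2.7] q [ 0.14  0.31 -0.03  1.24 -0.    2.56]
t: 7.72
tool_pos: [0.6064, 0.0872, 0.1556]
ee_rot: [2.937, 1.114, 0.0]
ft_force: [2.9, -1.5, -2.0]
finger_gap: 0.0262
t7.72 p [0.6064 0.0872 0.1556] x-az 41.5 y-az -48.5 tilt [ 0.0004 -0.0002] gap 0.0262
 monopod-frame xy off mm 0.2 -2.6 F mono x,y,z [1.16, -3.06, -1.98] q [ 0.14  0.3  -0.01  1.25 -0.    2.56]
```

```bash
python3 -m pendant '[{"x":-0.01,"y":0.02,"z":-0.1,"rx":0,"ry":0,"rz":0,"jaw":-0.6},{"x":0,"y":0,"z":-0.1,"rx":0,"ry":0,"rz":0,"jaw":-0.6},{"x":0,"y":0,"z":0,"rx":0,"ry":0,"rz":0,"jaw":-0.6}]' 30
python3 -c "
from h import *
from plant import eyes
where()
c=eyes.camera('side');pickle.dump(c,open('pics/side6.pkl','wb'))
where()
cv2.imwrite('pics/cs6.png',cv2.resize(c['frame'][180:305,230:320],None,fx=5,fy=5,interpolation=cv2.INTER_CUBIC)[:,:,::-1])
g=c['frame'].max(2).astype(int);m=np.zeros((480,640),np.uint8)
m[262:302,245:305]=((g<62)[262:302,245:305])
ct=max(cv2.findContours(m,0,1)[0],key=cv2.contourArea)
print(cv2.fitEllipse(cv2.convexHull(ct)))
"
```

```text
t: 7.97
tool_pos: [0.6063, 0.0871, 0.1616]
ee_rot: [-2.936, -1.114, -0.001]
ft_force: [1.2, 0.5, -2.5]
finger_gap: 0.0259
t7.97 p [0.6063 0.0871 0.1616] x-az 41.6 y-az -48.4 tilt [-0.     0.001] gap 0.0259
 monopod-frame xy off mm 0.1 -2.6 F mono x,y,z [1.18, -0.41, -2.54] q [ 0.14  0.3  -0.    1.27  0.    2.56]
t8.02 p [0.6063 0.0871 0.1614] x-az 41.6 y-az -48.4 tilt [-0.      0.0009] gap 0.0252
 monopod-frame xy off mm 0.1 -2.6 F mono x,y,z [2.92, 0.18, -2.13] q [ 0.14  0.3  -0.    1.27  0.    2.56]
((276.0434265136719, 280.12152099609375), (34.57992172241211, 47.082359313964844), 83.89708709716797)
```

View pics/cs6.png

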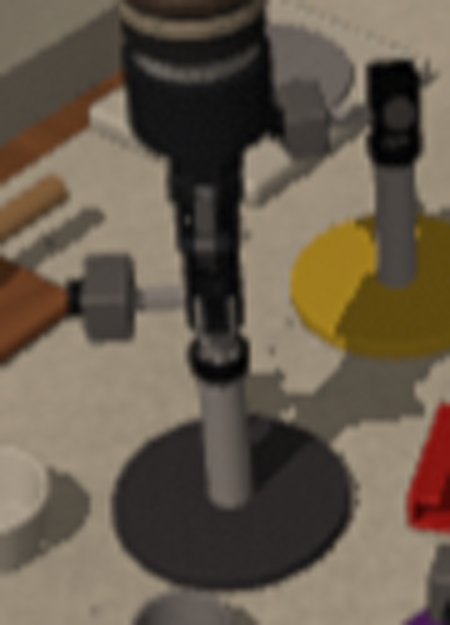

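The mast is sliding out of the collar (bright shaft at side pixel 274,250) and the foot is unmoved. I'll keep lifting, with small lateral trims.

```bash
python3 -m pendant '[{"x":0.015,"y":0,"z":-0.15,"rx":0,"ry":0,"rz":0,"jaw":-0.6},{"x":0,"y":0,"z":-0.15,"rx":0,"ry":0,"rz":0,"jaw":-0.6},{"x":0,"y":0,"z":-0.15,"rx":0,"ry":0,"rz":0,"jaw":-0.6},{"x":0,"y":0,"z":-0.15,"rx":0,"ry":0,"rz":0,"jaw":-0.6},{"x":0,"y":0,"z":0,"rx":0,"ry":0,"rz":0,"jaw":-0.6}]' 30
python3 -c "
from h import *
where()"

```

```text
t: 8.43
tool_pos: [0.6064, 0.0871, 0.1801]
ee_rot: [-2.937, -1.114, 0.0]
ft_force: [-1.5, 1.0, -1.8]
finger_gap: 0.0255
t8.43 p [0.6064 0.0871 0.1801] x-az 41.5 y-az -48.5 tilt [-0.0002  0.0004] gap 0.0255
 monopod-frame xy off mm 0.2 -2.7 F mono x,y,z [-0.42, 1.73, -1.79] q [0.14 0.3  0.03 1.31 0.   2.56]
```

```bash
python3 -m pendant '[{"x":0,"y":0,"z":-0.15,"rx":0,"ry":0,"rz":0,"jaw":-0.6},{"x":0,"y":0,"z":-0.15,"rx":0,"ry":0,"rz":0,"jaw":-0.6},{"x":0,"y":0,"z":-0.15,"rx":0,"ry":0,"rz":0,"jaw":-0.6},{"x":0,"y":0,"z":0,"rx":0,"ry":0,"rz":0,"jaw":-0.6}]' 30
python3 -c "
from h import *
where()"

```

```text
t: 8.77
tool_pos: [0.6066, 0.087, 0.1935]
ee_rot: [-2.937, -1.114, -0.0]
ft_force: [-2.9, 0.7, -2.0]
finger_gap: 0.0256
t8.77 p [0.6066 0.087  0.1935] x-az 41.5 y-az -48.5 tilt [-0.      0.0003] gap 0.0256
 monopod-frame xy off mm 0.2 -2.9 F mono x,y,z [-1.67, 2.44, -2.02] q [0.14 0.3  0.06 1.33 0.   2.56]
```

```bash
python3 -m pendant '[{"x":-0.008,"y":-0.013,"z":-0.15,"rx":0,"ry":0,"rz":0,"jaw":-0.6},{"x":0,"y":0,"z":-0.15,"rx":0,"ry":0,"rz":0,"jaw":-0.6},{"x":0,"y":0,"z":-0.15,"rx":0,"ry":0,"rz":0,"jaw":-0.6},{"x":0,"y":0,"z":0,"rx":0,"ry":0,"rz":0,"jaw":-0.6}]' 30
python3 -c "
from h import *
where()"
python3 -m pendant '[{"x":0,"y":0,"z":-0.15,"rx":0,"ry":0,"rz":0,"jaw":-0.6},{"x":0,"y":0,"z":-0.15,"rx":0,"ry":0,"rz":0,"jaw":-0.6},{"x":0,"y":0,"z":-0.15,"rx":0,"ry":0,"rz":0,"jaw":-0.6},{"x":0,"y":0,"z":0,"rx":0,"ry":0,"rz":0,"jaw":-0.6}]' 30
python3 -c "
from h import *
where()"

```

```text
t: 9.1
tool_pos: [0.6064, 0.0871, 0.2072]
ee_rot: [2.937, 1.114, 0.001]
ft_force: [-2.4, 1.6, -1.3]
finger_gap: 0.0259
t9.10 p [0.6064 0.0871 0.2072] x-az 41.5 y-az -48.5 tilt [0.0007 0.0001] gap 0.0259
 monopod-frame xy off mm 0.2 -2.7 F mono x,y,z [-0.73, 2.79, -1.33] q [0.14 0.29 0.09 1.36 0.   2.56]
t: 9.43
tool_pos: [0.6064, 0.087, 0.2207]
ee_rot: [2.937, 1.114, 0.001]
ft_force: [-2.6, 1.1, -1.6]
finger_gap: 0.0255
t9.43 p [0.6064 0.087  0.2207] x-az 41.5 y-az -48.5 tilt [0.0008 0.0001] gap 0.0255
 monopod-frame xy off mm 0.1 -2.8 F mono x,y,z [-1.2, 2.56, -1.65] q [ 0.14  0.29  0.12  1.39 -0.    2.56]
```

```bash
python3 -m pendant '[{"x":-0.008,"y":-0.02,"z":-0.1,"rx":0,"ry":0,"rz":0,"jaw":-0.6},{"x":0,"y":0,"z":-0.1,"rx":0,"ry":0,"rz":0,"jaw":-0.6},{"x":0,"y":0,"z":-0.1,"rx":0,"ry":0,"rz":0,"jaw":-0.6},{"x":0,"y":0,"z":0,"rx":0,"ry":0,"rz":0,"jaw":-0.6}]' 30
cat > chk.py <<'E'
import sys
from h import *
from plant import eyes
n=sys.argv[1]
where()
c=eyes.camera('side');pickle.dump(c,open(f'pics/side{n}.pkl','wb'))
where()
cv2.imwrite(f'pics/cs{n}.png',cv2.resize(c['frame'][180:305,230:320],None,fx=5,fy=5,interpolation=cv2.INTER_CUBIC)[:,:,::-1])
g=c['frame'].max(2).astype(int);m=np.zeros((480,640),np.uint8)
m[262:302,245:305]=((g<62)[262:302,245:305])
ct=max(cv2.findContours(m,0,1)[0],key=cv2.contourArea)
print(cv2.fitEllipse(cv2.convexHull(ct)))
E
python3 chk.py 7
```

```text
t: 9.77
tool_pos: [0.6062, 0.0872, 0.2294]
ee_rot: [2.937, 1.113, 0.002]
ft_force: [1.2, -1.2, -2.5]
finger_gap: 0.0257
t9.77 p [0.6062 0.0872 0.2294] x-az 41.5 y-az -48.5 tilt [ 0.0014 -0.0003] gap 0.0257
 monopod-frame xy off mm 0.1 -2.5 F mono x,y,z [0.08, -1.69, -2.48] q [ 0.14  0.29  0.13  1.41 -0.    2.56]
t9.82 p [0.6062 0.0871 0.2291] x-az 41.5 y-az -48.5 tilt [ 0.0011 -0.0003] gap 0.0261
 monopod-frame xy off mm 0.0 -2.5 F mono x,y,z [0.82, -1.39, -2.22] q [ 0.14  0.29  0.13  1.41 -0.    2.56]
((276.0489196777344, 280.17401123046875), (34.34592819213867, 47.33915328979492), 83.95280456542969)
```

View pics/cs7.png

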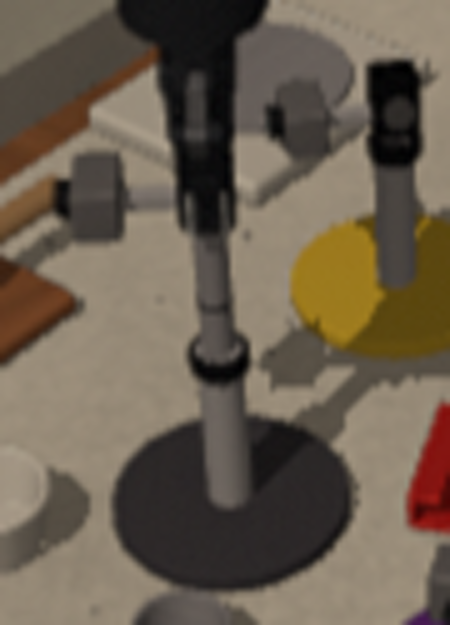

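The mast is out about 85 mm and the foot ellipse is unchanged. Next is the last 15 mm, slowly, watching for the end-stop force.

```bash
python3 -m pendant '[{"x":0,"y":0.008,"z":-0.1,"rx":0,"ry":0,"rz":0,"jaw":-0.6},{"x":0,"y":0,"z":-0.1,"rx":0,"ry":0,"rz":0,"jaw":-0.6},{"x":0,"y":0,"z":-0.1,"rx":0,"ry":0,"rz":0,"jaw":-0.6},{"x":0,"y":0,"z":-0.06,"rx":0,"ry":0,"rz":0,"jaw":-0.6},{"x":0,"y":0,"z":0,"rx":0,"ry":0,"rz":0,"jaw":-0.6}]' 30
python3 -c "
from h import *
where()"
python3 -m pendant '[{"x":0,"y":0,"z":-0.04,"rx":0,"ry":0,"rz":0,"jaw":-0.6},{"x":0,"y":0,"z":-0.04,"rx":0,"ry":0,"rz":0,"jaw":-0.6},{"x":0,"y":0,"z":0,"rx":0,"ry":0,"rz":0,"jaw":-0.6}]' 30
python3 -c "
from h import *
where()"
```

```text
t: 10.23
tool_pos: [0.6062, 0.0871, 0.24]
ee_rot: [2.937, 1.114, 0.001]
ft_force: [1.8, 0.0, -2.5]
finger_gap: 0.0257
t10.23 p [0.6062 0.0871 0.24  ] x-az 41.5 y-az -48.5 tilt [ 0.0009 -0.    ] gap 0.0257
 monopod-frame xy off mm 0.0 -2.5 F mono x,y,z [1.4, -1.17, -2.45] q [ 0.14  0.29  0.16  1.43 -0.    2.56]
t: 10.48
tool_pos: [0.6061, 0.0872, 0.2419]
ee_rot: [2.937, 1.114, 0.001]
ft_force: [2.4, -0.4, -1.5]
finger_gap: 0.0258
t10.48 p [0.6061 0.0872 0.2419] x-az 41.5 y-az -48.5 tilt [ 0.0004 -0.0001] gap 0.0258
 monopod-frame xy off mm -0.0 -2.4 F mono x,y,z [1.55, -1.87, -1.54] q [ 0.14  0.29  0.16  1.44 -0.    2.56]
```

```bash
python3 -m pendant '[{"x":0.005,"y":0.008,"z":-0.03,"rx":0,"ry":0,"rz":0,"jaw":-0.6},{"x":0,"y":0,"z":-0.03,"rx":0,"ry":0,"rz":0,"jaw":-0.6},{"x":0,"y":0,"z":0,"rx":0,"ry":0,"rz":0,"jaw":-0.6}]' 30
python3 -c "
from h import *
where()"
python3 -m pendant '[{"x":0,"y":0,"z":-0.03,"rx":0,"ry":0,"rz":0,"jaw":-0.6},{"x":0,"y":0,"z":0,"rx":0,"ry":0,"rz":0,"jaw":-0.6}]' 30
python3 -c "
from h import *
where()"
```

```text
t: 10.73
tool_pos: [0.6062, 0.0871, 0.2436]
ee_rot: [2.938, 1.114, 0.0]
ft_force: [1.4, -0.9, -2.4]
finger_gap: 0.0261
t10.73 p [0.6062 0.0871 0.2436] x-az 41.5 y-az -48.5 tilt [ 0. -0.] gap 0.0261
 monopod-frame xy off mm 0.0 -2.6 F mono x,y,z [0.45, -1.64, -2.39] q [ 0.14  0.3   0.17  1.44 -0.    2.56]
t: 10.9
tool_pos: [0.6062, 0.0871, 0.2445]
ee_rot: [-2.938, -1.114, 0.0]
ft_force: [2.4, -0.8, -2.9]
finger_gap: 0.0257
t10.90 p [0.6062 0.0871 0.2445] x-az 41.5 y-az -48.5 tilt [-0.  0.] gap 0.0257
 monopod-frame xy off mm 0.0 -2.6 F mono x,y,z [1.26, -2.16, -2.89] q [0.14 0.3  0.17 1.44 0.   2.56]
```

```bash
python3 -m pendant '[{"x":0.004,"y":0.01,"z":-0.02,"rx":0,"ry":0,"rz":0,"jaw":-0.6},{"x":0,"y":0,"z":0,"rx":0,"ry":0,"rz":0,"jaw":-0.6}]' 30
python3 -c "
from h import *
where()"
python3 -m pendant '[{"x":0,"y":0,"z":-0.02,"rx":0,"ry":0,"rz":0,"jaw":-0.6},{"x":0,"y":0,"z":0,"rx":0,"ry":0,"rz":0,"jaw":-0.6}]' 30
python3 chk.py 8
```

```text
t: 11.07
tool_pos: [0.6062, 0.087, 0.2447]
ee_rot: [-2.937, -1.114, 0.001]
ft_force: [0.5, -0.4, -3.7]
finger_gap: 0.0258
t11.07 p [0.6062 0.087  0.2447] x-az 41.5 y-az -48.5 tilt [-0.001   0.0001] gap 0.0258
 monopod-frame xy off mm -0.0 -2.6 F mono x,y,z [0.16, -0.64, -3.72] q [0.14 0.3  0.17 1.45 0.   2.56]
t: 11.23
tool_pos: [0.606, 0.087, 0.2448]
ee_rot: [-2.937, -1.114, 0.003]
ft_force: [1.2, 0.1, -6.4]
finger_gap: 0.0256
t11.23 p [0.606  0.087  0.2448] x-az 41.5 y-az -48.5 tilt [-0.002  -0.0001] gap 0.0256
 monopod-frame xy off mm -0.2 -2.5 F mono x,y,z [0.99, -0.71, -6.43] q [0.14 0.3  0.17 1.45 0.   2.56]
t11.28 p [0.606  0.087  0.2448] x-az 41.5 y-az -48.5 tilt [-0.0019 -0.    ] gap 0.0260
 monopod-frame xy off mm -0.2 -2.5 F mono x,y,z [0.18, 0.07, -8.21] q [0.14 0.3  0.17 1.45 0.   2.56]
((276.2554016113281, 280.1987609863281), (34.34486389160156, 47.32759475708008), 84.66879272460938)
```

The end stop is reached: z is stuck at 0.2448 and the pull is rising. I'll ease off a touch so the foot isn't lifted.

```bash
python3 -m pendant '[{"x":0,"y":0,"z":0.014,"rx":0,"ry":0,"rz":0,"jaw":-0.6},{"x":0,"y":0,"z":0,"rx":0,"ry":0,"rz":0,"jaw":-0.6},{"x":0,"y":0,"z":0,"rx":0,"ry":0,"rz":0,"jaw":-0.6}]' 30
python3 chk.py 9
python3 -m pendant '[{"x":0,"y":0,"z":0,"rx":0,"ry":0,"rz":0,"jaw":-0.6},{"x":0,"y":0,"z":0,"rx":0,"ry":0,"rz":0,"jaw":-0.6},{"x":0,"y":0,"z":0,"rx":0,"ry":0,"rz":0,"jaw":-0.6},{"x":0,"y":0,"z":0,"rx":0,"ry":0,"rz":0,"jaw":-0.6}]' 30
python3 chk.py 10
```

```text
t: 11.53
tool_pos: [0.6061, 0.087, 0.2448]
ee_rot: [-2.937, -1.114, 0.002]
ft_force: [-0.9, -0.1, -8.5]
finger_gap: 0.0256
t11.53 p [0.6061 0.087  0.2448] x-az 41.5 y-az -48.5 tilt [-0.0011  0.0001] gap 0.0256
 monopod-frame xy off mm -0.1 -2.6 F mono x,y,z [-0.72, 0.55, -8.52] q [0.14 0.3  0.17 1.45 0.   2.56]
t11.58 p [0.6062 0.087  0.2448] x-az 41.5 y-az -48.5 tilt [-0.001   0.0001] gap 0.0260
 monopod-frame xy off mm -0.1 -2.6 F mono x,y,z [-0.1, 1.02, -7.84] q [0.14 0.3  0.17 1.45 0.   2.56]
((276.2852478027344, 280.1881103515625), (34.32583999633789, 47.415706634521484), 84.5511245727539)
t: 11.92
tool_pos: [0.6065, 0.0869, 0.2449]
ee_rot: [2.937, 1.114, -0.001]
ft_force: [0.8, -0.8, -8.9]
finger_gap: 0.0258
t11.92 p [0.6065 0.0869 0.2449] x-az 41.5 y-az -48.5 tilt [-0.0004 -0.0002] gap 0.0258
 monopod-frame xy off mm 0.1 -2.9 F mono x,y,z [0.06, -1.17, -8.87] q [ 0.14  0.3   0.17  1.45 -0.    2.56]
t11.97 p [0.6065 0.0869 0.2449] x-az 41.5 y-az -48.5 tilt [-0.0003 -0.0003] gap 0.0253
 monopod-frame xy off mm 0.1 -2.9 F mono x,y,z [0.8, -0.19, -8.81] q [ 0.14  0.3   0.17  1.45 -0.    2.56]
((276.16070556640625, 279.9660339355469), (34.62263488769531, 47.078590393066406), 83.42096710205078)
```

View pics/cs10.png

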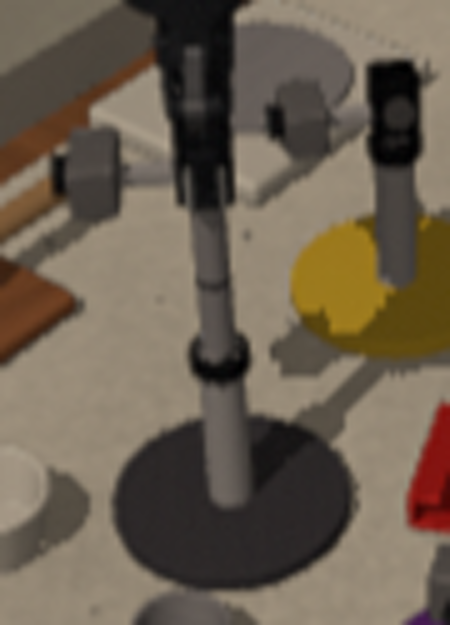

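The pull is about 8.8 N, close to the whole weight of roughly 9.1 N, so I'll ease off further.

```bash
python3 -m pendant '[{"x":0,"y":0,"z":0.015,"rx":0,"ry":0,"rz":0,"jaw":-0.6},{"x":0,"y":0,"z":0,"rx":0,"ry":0,"rz":0,"jaw":-0.6},{"x":0,"y":0,"z":0,"rx":0,"ry":0,"rz":0,"jaw":-0.6},{"x":0,"y":0,"z":0,"rx":0,"ry":0,"rz":0,"jaw":-0.6}]' 30
python3 -c "
from h import *
where()"
python3 -m pendant '[{"x":0,"y":0,"z":0,"rx":0,"ry":0,"rz":0,"jaw":-0.6},{"x":0,"y":0,"z":0,"rx":0,"ry":0,"rz":0,"jaw":-0.6}]' 30
python3 chk.py 11
```

```text
t: 12.3
tool_pos: [0.6066, 0.0869, 0.2448]
ee_rot: [2.937, 1.114, 0.0]
ft_force: [-0.2, -0.2, -6.8]
finger_gap: 0.0254
t12.30 p [0.6066 0.0869 0.2448] x-az 41.5 y-az -48.5 tilt [ 0.0002 -0.0001] gap 0.0254
 monopod-frame xy off mm 0.1 -3.0 F mono x,y,z [-0.32, -0.03, -6.77] q [ 0.14  0.3   0.17  1.45 -0.    2.56]
t: 12.47
tool_pos: [0.6066, 0.0869, 0.2449]
ee_rot: [2.937, 1.114, 0.0]
ft_force: [-0.5, -0.2, -7.5]
finger_gap: 0.0255
t12.47 p [0.6066 0.0869 0.2449] x-az 41.5 y-az -48.5 tilt [ 0.0002 -0.0001] gap 0.0255
 monopod-frame xy off mm 0.2 -2.9 F mono x,y,z [-0.49, 0.15, -7.54] q [ 0.14  0.3   0.17  1.45 -0.    2.56]
t12.52 p [0.6066 0.0869 0.2449] x-az 41.5 y-az -48.5 tilt [ 0.0002 -0.0001] gap 0.0259
 monopod-frame xy off mm 0.2 -2.9 F mono x,y,z [-0.25, -0.27, -6.55] q [ 0.14  0.3   0.17  1.45 -0.    2.56]
((276.15899658203125, 279.9539489746094), (34.57672882080078, 47.101783752441406), 83.40499114990234)
```

```bash
python3 -m pendant '[{"x":0,"y":0,"z":0.012,"rx":0,"ry":0,"rz":0,"jaw":-0.6},{"x":0,"y":0,"z":0,"rx":0,"ry":0,"rz":0,"jaw":-0.6},{"x":0,"y":0,"z":0,"rx":0,"ry":0,"rz":0,"jaw":-0.6},{"x":0,"y":0,"z":0,"rx":0,"ry":0,"rz":0,"jaw":-0.6}]' 30
python3 chk.py 12
python3 -m pendant '[{"x":0,"y":0,"z":0,"rx":0,"ry":0,"rz":0,"jaw":-0.6},{"x":0,"y":0,"z":0,"rx":0,"ry":0,"rz":0,"jaw":-0.6},{"x":0,"y":0,"z":0,"rx":0,"ry":0,"rz":0,"jaw":-0.6},{"x":0,"y":0,"z":0,"rx":0,"ry":0,"rz":0,"jaw":-0.6}]' 30
python3 chk.py 13
python3 - <<'E'
from h import *
from plant import eyes
c=eyes.camera('side'); P=cloud(c);g=c['frame'].max(2).astype(int);m=np.zeros((480,640),np.uint8)
cv2.imwrite('pics/s13.png',c['frame'][:,:,::-1])
d=np.linalg.norm(P[:,:,:2]-C,axis=2)
q=P[(d>.045)&(d<.082)&((P[:,:,:2]-C)@ex>.04)&(P[:,:,2]>.2)&(P[:,:,2]<.28)]
print('camera top z',np.percentile(q[:,2],[5,50,98]).round(4), 'expected top 0.262')
E
```

```text
t: 12.85
tool_pos: [0.6065, 0.0869, 0.2448]
ee_rot: [2.937, 1.113, 0.001]
ft_force: [-2.6, -1.2, -3.0]
finger_gap: 0.0257
t12.85 p [0.6065 0.0869 0.2448] x-az 41.5 y-az -48.5 tilt [ 0.0005 -0.0001] gap 0.0257
 monopod-frame xy off mm 0.1 -2.9 F mono x,y,z [-2.74, 0.8, -3.01] q [ 0.14  0.3   0.17  1.44 -0.    2.56]
t12.90 p [0.6066 0.0869 0.2448] x-az 41.5 y-az -48.5 tilt [ 0.0006 -0.0001] gap 0.0258
 monopod-frame xy off mm 0.2 -3.0 F mono x,y,z [-1.83, 1.03, -2.21] q [ 0.14  0.3   0.17  1.44 -0.    2.56]
((276.15899658203125, 279.9539489746094), (34.57672882080078, 47.101783752441406), 83.40499114990234)
t: 13.23
tool_pos: [0.6066, 0.0869, 0.2446]
ee_rot: [2.937, 1.114, 0.001]
ft_force: [-1.7, -1.9, -1.9]
finger_gap: 0.0257
t13.23 p [0.6066 0.0869 0.2446] x-az 41.5 y-az -48.5 tilt [ 0.0004 -0.0001] gap 0.0257
 monopod-frame xy off mm 0.2 -3.0 F mono x,y,z [-2.48, -0.3, -1.9] q [ 0.14  0.3   0.17  1.44 -0.    2.56]
t13.28 p [0.6066 0.0869 0.2445] x-az 41.5 y-az -48.5 tilt [ 0.0003 -0.0001] gap 0.0256
 monopod-frame xy off mm 0.2 -2.9 F mono x,y,z [-3.0, -0.44, -1.54] q [ 0.14  0.3   0.17  1.44 -0.    2.56]
((276.15899658203125, 279.9539489746094), (34.57672882080078, 47.101783752441406), 83.40499114990234)
camera top z [0.2333 0.2546 0.262 ] expected top 0.262
```

View pics/s13.png

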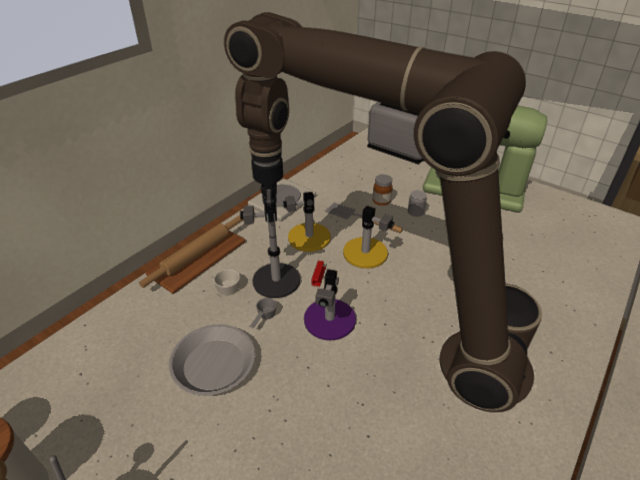

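The camera top is at 0.262 m as expected, but I eased slightly too far (z down 0.3 mm, off the stop). I'll pull gently back.

```bash
python3 -m pendant '[{"x":-0.008,"y":0,"z":-0.014,"rx":0,"ry":0,"rz":0,"jaw":-0.6},{"x":0,"y":0,"z":0,"rx":0,"ry":0,"rz":0,"jaw":-0.6},{"x":0,"y":0,"z":0,"rx":0,"ry":0,"rz":0,"jaw":-0.6},{"x":0,"y":0,"z":0,"rx":0,"ry":0,"rz":0,"jaw":-0.6}]' 30
python3 chk.py 14
python3 -m pendant '[{"x":0,"y":0,"z":0,"rx":0,"ry":0,"rz":0,"jaw":-0.6},{"x":0,"y":0,"z":0,"rx":0,"ry":0,"rz":0,"jaw":-0.6},{"x":0,"y":0,"z":0,"rx":0,"ry":0,"rz":0,"jaw":-0.6},{"x":0,"y":0,"z":0,"rx":0,"ry":0,"rz":0,"jaw":-0.6}]' 30
python3 chk.py 15
```

```text
t: 13.67
tool_pos: [0.6065, 0.0868, 0.2448]
ee_rot: [2.937, 1.114, 0.0]
ft_force: [-0.5, -1.6, -2.2]
finger_gap: 0.0253
t13.67 p [0.6065 0.0868 0.2448] x-az 41.5 y-az -48.5 tilt [ 0.0001 -0.    ] gap 0.0253
 monopod-frame xy off mm 0.0 -2.9 F mono x,y,z [-1.44, -0.82, -2.25] q [ 0.14  0.3   0.17  1.45 -0.    2.56]
t13.72 p [0.6064 0.0868 0.2448] x-az 41.5 y-az -48.5 tilt [ 0.0001 -0.    ] gap 0.0259
 monopod-frame xy off mm 0.0 -2.9 F mono x,y,z [-1.33, -0.56, -2.49] q [ 0.14  0.3   0.17  1.45 -0.    2.56]
((276.16070556640625, 279.9660339355469), (34.62263488769531, 47.078590393066406), 83.42096710205078)
t: 14.05
tool_pos: [0.6064, 0.0868, 0.2447]
ee_rot: [2.937, 1.114, 0.0]
ft_force: [0.5, -1.0, -3.4]
finger_gap: 0.0257
t14.05 p [0.6064 0.0868 0.2447] x-az 41.5 y-az -48.5 tilt [ 0.0001 -0.    ] gap 0.0257
 monopod-frame xy off mm -0.0 -2.9 F mono x,y,z [-0.23, -1.06, -3.42] q [ 0.14  0.3   0.17  1.45 -0.    2.56]
t14.10 p [0.6064 0.0868 0.2447] x-az 41.5 y-az -48.5 tilt [ 0. -0.] gap 0.0257
 monopod-frame xy off mm -0.0 -2.9 F mono x,y,z [-1.44, -0.45, -3.81] q [ 0.14  0.3   0.17  1.45 -0.    2.56]
((276.16070556640625, 279.9660339355469), (34.62263488769531, 47.078590393066406), 83.42096710205078)
```

```bash
python3 -m pendant '[{"x":-0.003,"y":0,"z":-0.006,"rx":0,"ry":0,"rz":0,"jaw":-0.6},{"x":0,"y":0,"z":0,"rx":0,"ry":0,"rz":0,"jaw":-0.6},{"x":0,"y":0,"z":0,"rx":0,"ry":0,"rz":0,"jaw":-0.6},{"x":0,"y":0,"z":0,"rx":0,"ry":0,"rz":0,"jaw":-0.6},{"x":0,"y":0,"z":0,"rx":0,"ry":0,"rz":0,"jaw":-0.6}]' 30
python3 -c "
from h import *
where()"
python3 -m pendant '[{"x":0,"y":0,"z":0,"rx":0,"ry":0,"rz":0,"jaw":-0.6},{"x":0,"y":0,"z":0,"rx":0,"ry":0,"rz":0,"jaw":-0.6},{"x":0,"y":0,"z":0,"rx":0,"ry":0,"rz":0,"jaw":-0.6},{"x":0,"y":0,"z":0,"rx":0,"ry":0,"rz":0,"jaw":-0.6},{"x":0,"y":0,"z":0,"rx":0,"ry":0,"rz":0,"jaw":-0.6}]' 30
python3 chk.py 16
python3 -m pendant '[{"x":0,"y":0,"z":0,"rx":0,"ry":0,"rz":0,"jaw":-0.6},{"x":0,"y":0,"z":0,"rx":0,"ry":0,"rz":0,"jaw":-0.6},{"x":0,"y":0,"z":0,"rx":0,"ry":0,"rz":0,"jaw":-0.6},{"x":0,"y":0,"z":0,"rx":0,"ry":0,"rz":0,"jaw":-0.6},{"x":0,"y":0,"z":0,"rx":0,"ry":0,"rz":0,"jaw":-0.6}]' 30
python3 chk.py 17
```

```text
t: 14.52
tool_pos: [0.6063, 0.0868, 0.2448]
ee_rot: [-2.938, -1.114, 0.0]
ft_force: [0.5, -1.9, -5.9]
finger_gap: 0.0258
t14.52 p [0.6063 0.0868 0.2448] x-az 41.5 y-az -48.5 tilt [-0.0001 -0.    ] gap 0.0258
 monopod-frame xy off mm -0.1 -2.9 F mono x,y,z [-0.91, -1.79, -5.89] q [ 0.14  0.3   0.17  1.45 -0.    2.56]
t: 14.93
tool_pos: [0.6063, 0.0868, 0.2448]
ee_rot: [-2.937, -1.114, 0.0]
ft_force: [0.3, -1.0, -6.0]
finger_gap: 0.0258
t14.93 p [0.6063 0.0868 0.2448] x-az 41.5 y-az -48.5 tilt [-0.0002  0.    ] gap 0.0258
 monopod-frame xy off mm -0.2 -2.8 F mono x,y,z [-0.42, -0.92, -5.97] q [0.14 0.3  0.17 1.45 0.   2.56]
t14.98 p [0.6063 0.0868 0.2448] x-az 41.5 y-az -48.5 tilt [-0.0002 -0.    ] gap 0.0259
 monopod-frame xy off mm -0.1 -2.9 F mono x,y,z [0.29, -1.17, -6.76] q [0.14 0.3  0.17 1.45 0.   2.56]
((276.19390869140625, 279.994140625), (34.68097686767578, 47.109188079833984), 83.74520874023438)
t: 15.4
tool_pos: [0.6063, 0.0868, 0.2448]
ee_rot: [-2.937, -1.114, 0.0]
ft_force: [-0.0, -1.0, -7.0]
finger_gap: 0.0253
t15.40 p [0.6063 0.0868 0.2448] x-az 41.5 y-az -48.5 tilt [-0.0002  0.    ] gap 0.0253
 monopod-frame xy off mm -0.1 -2.8 F mono x,y,z [-0.7, -0.77, -6.96] q [0.14 0.3  0.17 1.45 0.   2.56]
t15.45 p [0.6062 0.0868 0.2448] x-az 41.5 y-az -48.5 tilt [-0.0002  0.0001] gap 0.0256
 monopod-frame xy off mm -0.2 -2.8 F mono x,y,z [0.23, -1.24, -8.29] q [0.14 0.3  0.17 1.45 0.   2.56]
((276.19390869140625, 279.994140625), (34.68097686767578, 47.109188079833984), 83.74520874023438)
```

The force keeps creeping up because the controller integrates towards its target. I'll step back to the previous target, which sits right at the stop.

```bash
python3 -m pendant '[{"x":0,"y":0,"z":0.007,"rx":0,"ry":0,"rz":0,"jaw":-0.6},{"x":0,"y":0,"z":0,"rx":0,"ry":0,"rz":0,"jaw":-0.6},{"x":0,"y":0,"z":0,"rx":0,"ry":0,"rz":0,"jaw":-0.6},{"x":0,"y":0,"z":0,"rx":0,"ry":0,"rz":0,"jaw":-0.6},{"x":0,"y":0,"z":0,"rx":0,"ry":0,"rz":0,"jaw":-0.6}]' 30
python3 -c "
from h import *
where()"
python3 -m pendant '[{"x":0,"y":0,"z":0,"rx":0,"ry":0,"rz":0,"jaw":-0.6},{"x":0,"y":0,"z":0,"rx":0,"ry":0,"rz":0,"jaw":-0.6},{"x":0,"y":0,"z":0,"rx":0,"ry":0,"rz":0,"jaw":-0.6},{"x":0,"y":0,"z":0,"rx":0,"ry":0,"rz":0,"jaw":-0.6},{"x":0,"y":0,"z":0,"rx":0,"ry":0,"rz":0,"jaw":-0.6}]' 30
python3 -c "
from h import *
where()"
python3 -m pendant '[{"x":0,"y":0,"z":0,"rx":0,"ry":0,"rz":0,"jaw":-0.6},{"x":0,"y":0,"z":0,"rx":0,"ry":0,"rz":0,"jaw":-0.6},{"x":0,"y":0,"z":0,"rx":0,"ry":0,"rz":0,"jaw":-0.6},{"x":0,"y":0,"z":0,"rx":0,"ry":0,"rz":0,"jaw":-0.6},{"x":0,"y":0,"z":0,"rx":0,"ry":0,"rz":0,"jaw":-0.6}]' 30
python3 chk.py 18
```

```text
t: 15.87
tool_pos: [0.6063, 0.0868, 0.2448]
ee_rot: [-2.938, -1.114, -0.0]
ft_force: [0.1, 0.4, -7.3]
finger_gap: 0.0258
t15.87 p [0.6063 0.0868 0.2448] x-az 41.5 y-az -48.5 tilt [0.     0.0001] gap 0.0258
 monopod-frame xy off mm -0.2 -2.8 F mono x,y,z [0.34, 0.29, -7.26] q [0.14 0.3  0.17 1.45 0.   2.56]
t: 16.28
tool_pos: [0.6063, 0.0867, 0.2448]
ee_rot: [2.938, 1.114, 0.0]
ft_force: [-0.1, 0.1, -6.0]
finger_gap: 0.0254
t16.28 p [0.6063 0.0867 0.2448] x-az 41.5 y-az -48.5 tilt [ 0. -0.] gap 0.0254
 monopod-frame xy off mm -0.2 -2.9 F mono x,y,z [0.0, 0.18, -6.03] q [ 0.14  0.3   0.17  1.45 -0.    2.56]
t: 16.7
tool_pos: [0.6063, 0.0867, 0.2448]
ee_rot: [2.938, 1.114, 0.0]
ft_force: [0.4, -0.9, -6.3]
finger_gap: 0.0258
t16.70 p [0.6063 0.0867 0.2448] x-az 41.5 y-az -48.5 tilt [0.0001 0.    ] gap 0.0258
 monopod-frame xy off mm -0.2 -2.9 F mono x,y,z [-0.34, -0.96, -6.28] q [ 0.14  0.3   0.17  1.45 -0.    2.56]
t16.75 p [0.6063 0.0868 0.2448] x-az 41.5 y-az -48.5 tilt [0. 0.] gap 0.0257
 monopod-frame xy off mm -0.2 -2.8 F mono x,y,z [-0.58, -0.48, -6.32] q [0.14 0.3  0.17 1.45 0.   2.56]
((276.19390869140625, 279.994140625), (34.68097686767578, 47.109188079833984), 83.74520874023438)
```

Steady at the stop: about 6.2 N pull (under the roughly 9.1 N total weight) and z constant over the last 0.9 s. The button is squeezed in and the foot is flat and unmoved. Handing in.

```bash
python3 -c "
from plant import robot
print(robot.job_done())"; python3 -c "
from h import *
where()"
```

```text
the job is handed in; nothing more can be done
None
the job is handed in; nothing more can be done
```

I gripped the black-footed monopod's block across its release button. With the button held in, I pulled the mast past the first stop up to the second and handed the job in at about 16.8 s, still holding the block.

**Last checks:**
- **Mast:** The tool rose 100.2 mm from where it gripped. It then stayed at that height with a steady upward pull of about 6 N. The camera's top measured 0.262 m, as it should be at full extension; I took that reading about 3.5 s before handing in, with the tool 0.3 mm lower.
- **Foot:** Its outline in the side view moved less than 0.3 pixel (under about 1 mm) from start to finish, and it looked flat. I didn't measure the other objects one by one. They looked undisturbed in the last full side picture.

**What went less cleanly:**
- **Contact on the plain side:** On the first attempt to close, the pad on the plain side touched first and pushed with about 5 N, above the 4 N tipping figure. I opened and moved over about 3 mm; the foot had not moved.
- **Gap reading:** The closed gap read about 25.8 mm, not the stated 27 mm.
- **Force at the stop:** The pull briefly reached about 8.9 N, close to the stand's whole weight of about 9.1 N. The foot may have been almost unloaded for a moment before I eased off. When I eased off, the mast also dropped about 0.3 mm, and I pulled it back to the stop.

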